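# Pack the tubs into the lunch box and close it

## Task

Pack this metal lunch box: put all three white food tubs into it together, each the right way up and flat on the bottom - there is only one way for them all to fit - and then close the hinged lid completely. Do not tip the tubs over on their side on the way, and leave the mug, the honey jar and the tea box where they stand.

Things in the scene. Friction and masses are not known exactly. Their poses are not given: they have to be found in the camera images.
- lunch_box: open plain metal lunch box, about 1 kg, standing loose on the worktop. Outside 203 x 165 x 70 mm, walls 3 mm, floor 4 mm: the inside is 197 x 159 mm and 66 mm deep. Origin: centre of the underside; x along its 203 mm side, y towards the hinge side (its +y long wall carries the lid), z up
- box_floor (a point): centre of the inner floor of the lunch box, 4 mm above its underside; axes as the lunch box
- lid_hinge (a point): middle of the hinge axis, 86 mm from the lunch box centre on its +y side and 70 mm above its underside; the axis runs along the box's x; axes as the lunch box
- lunch_lid (a joint): lid angle (rad): 0 = shut on the rim, 1.57 = upright, 2.4 = at its stop, leaning away from the box. The stiff hinge holds the lid wherever it is left; 1 to 2 N at the free edge swings it. Plate 210 x 172 mm with an 11 mm skirt on three sides; its outer face lies 6 mm above the hinge axis when shut, its inner face then 6 mm above the finger bars
- lid_edge (a point): middle of the lid's free edge, 173 mm from the hinge axis; across from the hinge. A small thumb lip 46 mm wide sticks out 12 mm beyond it
- long_tub: the longest and narrow white plastic food tub, lid on, 150 x 68 mm in plan and 42 mm high (sides 1.5 mm narrower all round below the 10 mm lid rim). Amid the lid, along the long side, stands a finger bar 50 long, 14 wide, 18 mm high (top 60 mm above the underside): pinch it across its 14 mm. Origin: centre of the underside; x along the long side, z up. Weighs about 0.22 kg, loose
- wide_tub: the widest white plastic food tub, lid on, 120 x 84 mm in plan and 42 mm high (sides 1.5 mm narrower all round below the 10 mm lid rim). Amid the lid, along the long side, stands a finger bar 50 long, 14 wide, 18 mm high (top 60 mm above the underside): pinch it across its 14 mm. Origin: centre of the underside; x along the long side, z up. Weighs about 0.22 kg, loose
- small_tub: the smallest white plastic food tub, lid on, 120 x 66 mm in plan and 42 mm high (sides 1.5 mm narrower all round below the 10 mm lid rim). Amid the lid, along the long side, stands a finger bar 50 long, 14 wide, 18 mm high (top 60 mm above the underside): pinch it across its 14 mm. Origin: centre of the underside; x along the long side, z up. Weighs about 0.18 kg, loose
- green_mug: green and white mug, 78 mm wide, 101 mm high with side handle; bystander. Origin: centre of the underside
- honey_jar: jar with black lid, 63 mm wide, 94 mm high; bystander. Origin: centre of the underside
- tea_box: red cardboard tea box 72 x 135 x 78 mm; bystander. Origin: centre of the underside

How it is judged:
On the way:
1. all three tubs are in the lunch box, flat on its floor (z of long_tub in the frame of box_floor between -0.0025 and 0.005 m and x of long_tub in the frame of box_floor between -0.085 and 0.085 m and y of long_tub in the frame of box_floor between -0.06 and 0.06 m and angle between each of long_tub, wide_tub, small_tub's own z axis and vertical below 0.06 rad and z of wide_tub in the frame of box_floor between -0.0025 and 0.005 m and x of wide_tub in the frame of box_floor between -0.085 and 0.085 m and y of wide_tub in the frame of box_floor between -0.06 and 0.06 m and z of small_tub in the frame of box_floor between -0.0025 and 0.005 m and x of small_tub in the frame of box_floor between -0.085 and 0.085 m and y of small_tub in the frame of box_floor between -0.06 and 0.06 m), for 0.2 s.
At the end, for the whole second after the job is handed in: All three tubs lie inside the lunch box, upright (within 0.06 rad) and flat on its floor (underside within 5 mm of it), at rest; the lid is shut to within 0.04 rad (7 mm at its free edge); the lunch box stands level on the worktop (all of step 1 and linear speed of each of long_tub, wide_tub, small_tub, lunch_box below 0.02 m/s and value of joint lunch_lid below 0.04 rad and angle between lunch_box's own z axis and vertical below 0.05 rad and height (world z) of lunch_box between -0.01 and 0.01 m); the robot touches nothing.
It fails at once if a tub is tipped on its side (more than 0.7 rad) (angle between any of long_tub, wide_tub, small_tub's own z axis and vertical above 0.7 rad).
It fails at once if the mug is pushed more than 4 cm away or tipped over (distance of green_mug from where it was at the start of the episode above 0.04 m or angle between green_mug's own z axis and vertical above 0.4 rad).
It fails at once if the honey jar is pushed more than 4 cm away or tipped over (distance of honey_jar from where it was at the start of the episode above 0.04 m or angle between honey_jar's own z axis and vertical above 0.4 rad).
It fails at once if the tea box is pushed more than 4 cm away or tipped over (distance of tea_box from where it was at the start of the episode above 0.04 m or angle between tea_box's own z axis and vertical above 0.4 rad).
It also fails if it takes over 72 s, if anything falls off the work surface, if the arm or the gripper's body presses on something with over 40 N, if the wrist force passes 120 N, or if a joint passes its speed limit or range.

## Robot

A 6-joint arm with a two-finger parallel gripper is mounted at the origin on a cart in front of the work surface, level with it; the furniture and walls round the work are solid. World frame = base frame: x ahead of the robot, y to its left, z up, the work surface at z = 0. Lengths are in m, angles in rad, forces in N, time in s.
With the tool pointing down it reaches from about 0.4 to 0.825 m from the base axis. Payload 7 kg.
Tool frame: the origin (TCP) lies at the very end of the fingers, on their centre line; the grasp point (between the pads) lies arm.hold_point_z behind it (arm.hold_point_z is the distance from the TCP to the grasp point, in m); z points along the fingers, y is the line along which they close (so a half turn about z gives the same grasp; the last joint's range is limited). The gripper opens to 88 mm and grips with 3 to 60 N. Pads are 19 mm wide; open, the fingers measure 130 mm over their backs; the gripper's body (78 mm by 193 mm) begins 47 mm behind the grasp point.
Start: joints at [1.434, 0.359, 0.012, 0, -1.224, -0.288], TCP at [0.278, 0.615, 0.227] pointing down, gripper open.
Joint ranges: [-3.07, 3.07], [-1.43, 2.12], [-1.02, 1.25], [-3.03, 1.67], [-3.05, -0], [-3.03, 3.03]. Speed limits (rad/s): [2.39, 2.39, 3.01, 3.14, 3.14, 3.14].

## Interface

Orientations are given as [roll, pitch, yaw] about the fixed x, y, z axes, in that order (R = Rz(yaw) Ry(pitch) Rx(roll)).
In Python, from station import arm, eyes, order gives the robot as it stands (arm), with the cameras (eyes) and the job (order).
- The arm moves only by the shell command python3 nudge.py 'ROWS' [FORCE]. ROWS is a JSON list of rows, 1 to 20 of them, each of 5 numbers: the finger opening in m, then dx, dy, dz in m, then a turn about the tool's z in rad; each row is the pose to reach, as a shift and turn from the pose commanded when the command began, along the tool's axes at that moment; what a row does not reach only later rows make up. A row lasts 1/12 s, in which the tool goes at most 0.0417 m and 0.125 rad, less where a joint would pass 70% of its speed; a pose out of reach is approached as far as the arm can. The fingers move at their own pace and stop on an object; FORCE is the grip in N (left out, the last holds). Time passes only in rows, so rows that do not move let the fingers close. It prints the time, the measured TCP pose, the force, the opening and the grip force at its end.
- arm.get_state(): the state, without advancing time (a new reading comes with each control period).
- eyes.grab_frame(name): name is "scene" or "top"; returns the picture (384x512x3 uint8, red, green, blue); there is no depth.
- eyes.camera_params(name): a dict with "fx", "fy", "cx", "cy" (pixels), "T" (4x4, takes a point from camera to world coordinates). Camera axes: x right, y down, z forward; pixel columns grow to the right and rows downward; lengths in m; the calibration is good to about 2 mm. A picture is of the moment at which its call begins. camera_params takes no time and is no camera call.
- order.job_done(): hands the job in; it is judged then, once.
The state is a dict: "t": time; "q": joint angles; "qd": joint speeds; "joint_efforts": joint torques, N m; "eef_pos": TCP position; "ee_rot": TCP orientation; "force": force on the tool from outside, world axes, zero at the start; "moment": the same for the moment, N m; "width": finger opening in m; "gripper_force": force on a finger pad.
Only numpy, scipy, OpenCV 4.12 (cv2) and the standard library are available. Lean on these libraries where they do the work, as an engineer would, in place of code of your own. Each camera call takes 0.05 s, during which the arm holds its last target. There are 200 camera calls.

## Working session

There is one attempt and no reset: what is moved stays moved. The work goes in short steps, Python scripts to look and compute and a shell command to move; the robot and the scene stay as the last step left them, time stands still between calls to the robot, and variables do not carry over. Pictures are saved under pics/ and viewed, at most 10 in all, crops included, and the job is handed in when it is done.

```bash
ls; mkdir -p pics
python3 - <<'E'
from station import arm, eyes, order
import cv2,numpy as np
for n in("scene","top"):
    im=eyes.grab_frame(n); cv2.imwrite(f"pics/{n}0.png",im[:,:,::-1])
    p=eyes.camera_params(n); print(n,p["fx"],p["fy"],p["cx"],p["cy"]); print(np.round(p["T"],4))
print(arm.get_state(),arm.hold_point_z)
E
```

```text
nudge.py
pics
station.py
scene 492.39858847032514 492.39858847032514 261.958591378811 185.74696532017182
[[ 0.6228 -0.487   0.6123 -0.5266]
 [-0.7823 -0.3958  0.4809 -0.805 ]
 [ 0.0082 -0.7785 -0.6275  1.1594]
 [ 0.      0.      0.      1.    ]]
top 379.5935885947034 379.5935885947034 254.0027927074833 188.74802319329044
[[ 0.0193 -0.9789  0.2033  0.2516]
 [-0.9998 -0.018   0.0079  0.0339]
 [-0.0041 -0.2034 -0.9791  1.4511]
 [ 0.      0.      0.      1.    ]]
{'t': 0.1, 'q': array([ 1.43408145e+00,  3.59311839e-01,  1.11622095e-02, -3.01780649e-04,
       -1.22413087e+00, -2.88085679e-01]), 'qd': array([ 0.00138066, -0.00167679,  0.00232935,  0.00039596,  0.00097553,
        0.00141786]), 'joint_efforts': array([-1.14329541e-03, -5.84162951e+01,  2.93750614e+01,  7.01556936e+00,
        1.01470639e-02, -5.30965804e-05]), 'eef_pos': array([0.2780487 , 0.61458602, 0.22572493]), 'ee_rot': array([ 3.14008903e+00, -1.49698378e-04, -4.24903188e-01]), 'force': array([-0.15231379, -0.4532275 , -0.90299288]), 'moment': array([ 0.02930731,  0.00474463, -0.00942209]), 'gripper_force': 0.0, 'width': 0.08743722601219671} 0.0188
```

View pics/scene0.png

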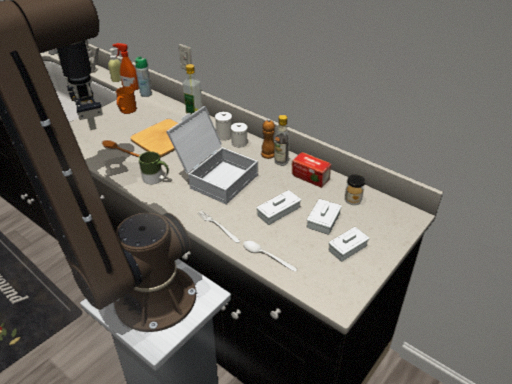

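View pics/top0.png

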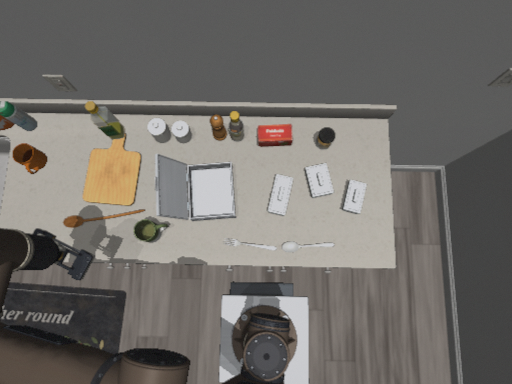

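The scene shows the box at about (222,172) with its lid leaning left. The tubs are at (279,207), (324,215) and (349,243). In the top view the box is at (212,192) and the tubs at long (281,195), wide (319,180) and small (355,197). Next I'll rectify both views onto the lid plane and the rim plane.

```bash
cat > h.py <<'E'
import cv2,numpy as np
from station import arm, eyes, order
def proj(n,P):
    p=eyes.camera_params(n);T=p["T"];c=(np.atleast_2d(P)-T[:3,3])@T[:3,:3]
    return np.c_[p["fx"]*c[:,0]/c[:,2]+p["cx"],p["fy"]*c[:,1]/c[:,2]+p["cy"]]
def ray(n,uv):
    p=eyes.camera_params(n);T=p["T"];d=T[:3,:3]@np.array([(uv[0]-p["cx"])/p["fx"],(uv[1]-p["cy"])/p["fy"],1]);return T[:3,3],d/np.linalg.norm(d)
def rect(n,im,z,x0,x1,y0,y1,s=1000):  # out: rows down = -x, cols right = -y
    W=[[x1,y1,z],[x1,y0,z],[x0,y0,z],[x0,y1,z]]
    w,h=int((y1-y0)*s),int((x1-x0)*s)
    H=cv2.getPerspectiveTransform(proj(n,W).astype(np.float32),np.float32([[0,0],[w,0],[w,h],[0,h]]))
    return cv2.warpPerspective(im,H,(w,h),flags=cv2.INTER_CUBIC)
def tri(uvs):
    A=np.zeros((3,3));b=np.zeros(3);R=[]
    for n,uv in uvs:
        o,d=ray(n,uv);M=np.eye(3)-np.outer(d,d);A+=M;b+=M@o
    return np.linalg.solve(A,b)
E
python3 - <<'E'
from h import *
S,Tt=[cv2.imread(f"pics/{n}0.png") for n in("scene","top")]
for n,c in(("top",(281,195)),("top",(319,180)),("top",(355,197)),("top",(212,192))):
    o,d=ray(n,c);print(o+d*(.05-o[2])/d[2])
# box corners region and tub region
a=rect("top",Tt,.042,.42,.72,-.42,-.02);b=rect("scene",S,.042,.42,.72,-.42,-.02)
c=rect("top",Tt,.07,.42,.72,.02,.42);d=rect("scene",S,.07,.42,.72,.02,.42)
v=np.vstack([np.hstack([c,a]),np.hstack([d,b])])
for k in range(0,800,100): cv2.line(v,(k,0),(k,599),(0,200,255),1)
for k in range(0,600,100): cv2.line(v,(0,k),(799,k),(0,200,255),1)
cv2.imwrite("pics/rect.png",v)
E
```

```text
[ 0.52043512 -0.05656054  0.05      ]
[ 0.58089369 -0.20005474  0.05      ]
[ 0.51793417 -0.33387512  0.05      ]
[0.52712751 0.20315185 0.05      ]
```

View pics/rect.png

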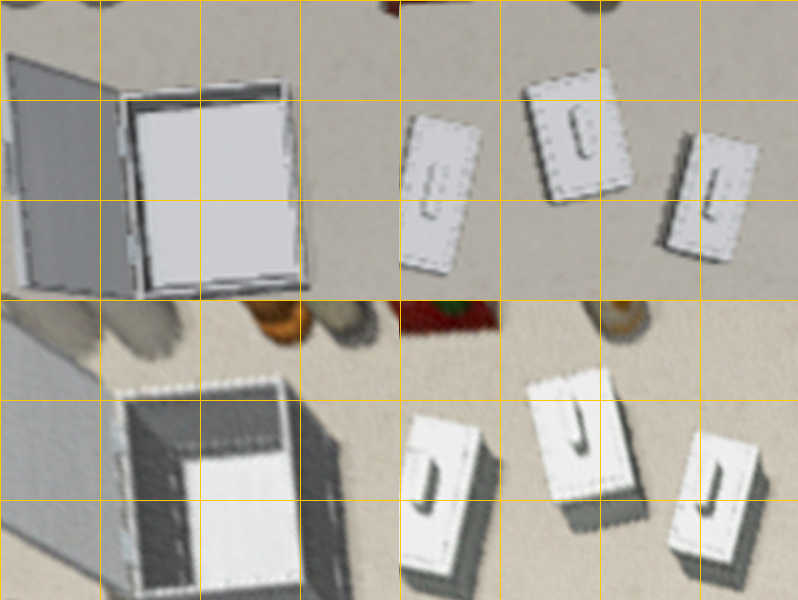

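The two rectified views agree on the lid plane (z = 0.042) and the rim plane (z = 0.07). I'll fit the tubs and the box numerically and triangulate the bar tops and the lid edge.

```bash
cat > fit.py <<'E'
from h import *
from scipy.optimize import minimize
SZ={"long":(.150,.068),"wide":(.120,.084),"small":(.120,.066)}
def fit(n,im,z,c,size,s=1000,half=.12,a0=None):
    x0,y0=c[0]-half,c[1]-half
    g=cv2.GaussianBlur(cv2.cvtColor(rect(n,im,z,x0,x0+2*half,y0,y0+2*half),cv2.COLOR_BGR2GRAY),(0,0),1.5).astype(np.float32)
    N=g.shape[0]
    t=np.linspace(-1,1,41)
    def edge(p,d):
        L,W=size[0]/2+d,size[1]/2+d
        q=np.r_[np.c_[t*L*.9,t*0+W],np.c_[t*L*.9,t*0-W],np.c_[t*0+L,t*W*.9],np.c_[t*0-L,t*W*.9]]
        ca,sa=np.cos(p[2]),np.sin(p[2])
        X=p[0]+ca*q[:,0]-sa*q[:,1];Y=p[1]+sa*q[:,0]+ca*q[:,1]
        u=(y0+2*half-Y)*s;v=(x0+2*half-X)*s
        return cv2.remap(g,u.astype(np.float32).reshape(1,-1),v.astype(np.float32).reshape(1,-1),cv2.INTER_LINEAR).ravel()
    if a0 is None: f=lambda p:-np.mean(np.clip(edge(p,-.003),0,235)-np.clip(edge(p,.003),0,235))
    else: f=lambda p:-np.mean(edge(p,-.0015))
    best=min((minimize(f,[c[0]+dx,c[1]+dy,a],method="Nelder-Mead",options=dict(initial_simplex=np.array([[c[0]+dx,c[1]+dy,a],[c[0]+dx+.008,c[1]+dy,a],[c[0]+dx,c[1]+dy+.008,a],[c[0]+dx,c[1]+dy,a+.08]]))) for a in ([-.3,-.1,.1,.3] if a0 is None else [a0-.03,a0+.03]) for dx in(-.006,.006) for dy in(-.006,.006)),key=lambda r:r.fun)
    return best.x,best.fun
E
python3 - <<'E'
from fit import *
I={n:cv2.imread(f"pics/{n}0.png") for n in("scene","top")}
C={"long":(.526,-.06),"wide":(.585,-.20),"small":(.523,-.335)}
for k in C:
    for n in I: print(k,n,np.round(*[fit(n,I[n],.042,C[k],SZ[k])[0]],4))
    for z in(.03,.054): print(k,z,[np.round(fit(n,I[n],z,C[k],SZ[k])[0][:2],4) for n in I])
for n in I: x,f=fit(n,I[n],.07,(.5315,.2078),(.203,.165),a0=.09,half=.15);print("box",n,np.round(x,4),f)
for lab,s,t in(("near",(170,127),(156,214)),("far",(207,109),(159,155))): print(lab,np.round(tri([("scene",s),("top",t)]),3))
# enlarged crop of raw lid/box
a=cv2.resize(I["scene"][95:215,140:300],None,fx=2.5,fy=2.5,interpolation=2);a=cv2.resize(I["scene"][95:205,150:270],(480,440),interpolation=2)
b=cv2.resize(I["top"][145:255,130:245],(320,306),interpolation=2)
v=np.zeros((440,800,3),np.uint8);v[:,:480]=a;v[:306,480:]=b;cv2.imwrite("pics/lid.png",v)
E
```

```text
long scene [ 0.5251 -0.0534 -0.208 ]
long top [ 0.5269 -0.0546 -0.2139]
long 0.03 [array([ 0.5359, -0.0455]), array([ 0.5288, -0.0552])]
long 0.054 [array([ 0.5142, -0.0615]), array([ 0.525 , -0.0542])]
wide scene [ 0.5844 -0.2015  0.2336]
wide top [ 0.5859 -0.202   0.2273]
wide 0.03 [array([ 0.5962, -0.1953]), array([ 0.5884, -0.2038])]
wide 0.054 [array([ 0.5726, -0.2077]), array([ 0.5835, -0.2001])]
small scene [ 0.5231 -0.3346 -0.2449]
small top [ 0.5244 -0.3352 -0.2512]
small 0.03 [array([ 0.534 , -0.3297]), array([ 0.5266, -0.3381])]
small 0.054 [array([ 0.5122, -0.3396]), array([ 0.5225, -0.3324])]
box scene [0.535  0.2118 0.0988] -200.73619079589844
box top [ 0.569   0.2187 -0.0386] -174.23733520507812
near [0.418 0.353 0.242]
far [0.62  0.366 0.218]
```

View pics/lid.png

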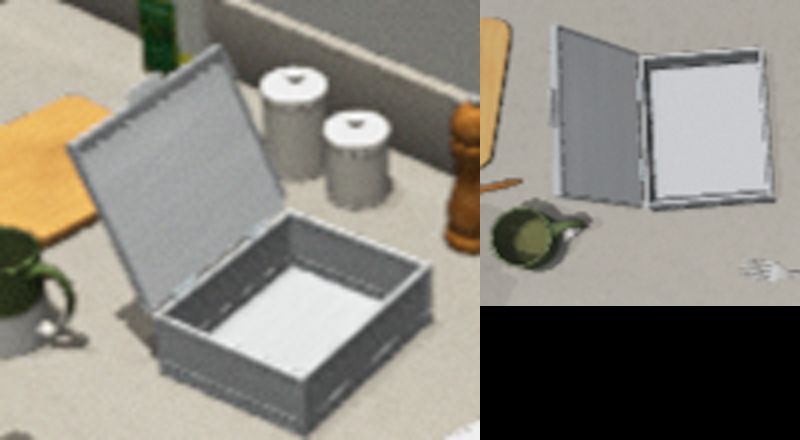

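The crop gives these rim corners. In the scene view they are (189.5,172.5), (226,190), (258,161) and (222.5,147.5). In the top view they are (191,219), (235,217), (232,162) and (188,165). The lid's free edge runs from (167,132) to (204,106) in the scene and from (157,215) to (157,155) in the top view. I'll triangulate these points.

Run:
```python
from h import *
s=lambda u,v:((u+.5)/4-.5+150,(v+.5)/4-.5+95)
t=lambda u,v:((u-480+.5)/2.783-.5+130,(v+.5)/2.783-.5+145)
pts={"hinge-near":((158,311),(650,207)),"near-right":((304,381),(773,200)),"far-right":((432,264),(763,48)),"hinge-far":((290,209),(642,55)),
"lid-near":((70,148),(555,195)),"lid-far":((218,45),(556,27))}
P={k:tri([("scene",s(*a)),("top",t(*b))]) for k,(a,b) in pts.items()}
for k in P: print(k,np.round(P[k],4))
M=np.array([[-.1015,.0825],[-.1015,-.0825],[.1015,-.0825],[.1015,.0825]])
for lab,Q in(("tri",[P[k][:2] for k in list(P)[:4]]),)+tuple((n,[ (lambda o,d:(o+d*(.07-o[2])/d[2])[:2])(*ray(n,(s,t)[n=="top"](*pts[k][n=="top"]))) for k in list(P)[:4]]) for n in("scene","top")):
    Q=np.array(Q);c=Q.mean(0);H=M.T@(Q-c);a=np.arctan2(H[0,1]-H[1,0],H[0,0]+H[1,1]);print(lab,c,a)
    R=np.array([[np.cos(a),-np.sin(a)],[np.sin(a),np.cos(a)]]);print(np.round((M@R.T+c-Q)*1000,1).tolist())
```

```text
hinge-near [0.4195 0.2722 0.0818]
near-right [0.4338 0.1115 0.074 ]
far-right [0.6388 0.1321 0.0748]
hinge-far [0.6252 0.2965 0.0734]
lid-near [0.4147 0.3597 0.2219]
lid-far [0.6158 0.3712 0.2317]
tri [0.5293219 0.2030707] 0.10006658601768423
[[0.6, 2.9], [2.7, -0.6], [-0.2, -1.0], [-3.1, -1.2]]
scene [0.53498569 0.20876106] 0.08879027565665935
[[-3.3, -2.0], [2.6, 3.8], [-0.6, -0.7], [1.3, -1.1]]
top [0.53039278 0.20389375] 0.09109425303702876
[[0.9, 2.6], [3.6, -0.3], [-1.2, -1.5], [-3.4, -0.8]]
```

Run:
```python
from h import *
from scipy.optimize import minimize
I={n:cv2.imread(f"pics/{n}0.png") for n in("scene","top")}
t=np.linspace(-.94,.94,60)
def samp(n,g,p,z,d):
    L,W=.1015+d,.0825+d
    q=np.r_[np.c_[t*L,t*0+W],np.c_[t*L,t*0-W],np.c_[t*0+L,t*W],np.c_[t*0-L,t*W]]
    ca,sa=np.cos(p[2]),np.sin(p[2])
    uv=proj(n,np.c_[p[0]+ca*q[:,0]-sa*q[:,1],p[1]+sa*q[:,0]+ca*q[:,1],q[:,0]*0+z]).astype(np.float32)
    return cv2.remap(g,uv[:,:1],uv[:,1:],cv2.INTER_CUBIC).reshape(4,-1)
G={n:cv2.cvtColor(I[n],cv2.COLOR_BGR2GRAY).astype(np.float32) for n in I}
def sc(n,p,z):
    r=samp(n,G[n],p,z,-.0015);a=samp(n,G[n],p,z,-.008);b=samp(n,G[n],p,z,.005)
    return np.clip(2*r-a-b,-60,60).mean()
for z in(.065,.07,.075):
  for ns in(("scene",),("top",),("scene","top")):
    f=lambda p:-sum(sc(n,p,z) for n in ns)
    s=min((minimize(f,c,method="Nelder-Mead",options=dict(initial_simplex=np.array([c,c+[.006,0,0],c+[0,.006,0],c+[0,0,.03]]))) for dx in(-.004,0,.004) for dy in(-.004,0,.004) for c in [np.array([.532+dx,.206+dy,.092])]),key=lambda r:r.fun)
    print(z,ns,np.round(s.x,4),round(s.fun,1))
```

```text
0.065 ('scene',) [0.5391 0.2145 0.0949] -59.9Traceback (most recent call last):
  File "<stdin>", line 18, in <module>
  File "<stdin>", line 18, in <genexpr>
    res = _minimize_neldermead(fun, x0, args, callback, bounds=bounds,
                               **options)
    fxr = func(xr)
    fx = function(np.copy(x), *(wrapper_args + args))
  File "<stdin>", line 17, in <lambda>
  File "<stdin>", line 17, in <genexpr>
  File "<stdin>", line 13, in sc
  File "<stdin>", line 9, in samp
  File "h.py", line 4, in proj
    p=eyes.camera_params(n);T=p["T"];c=(np.atleast_2d(P)-T[:3,3])@T[:3,:3]
ValueError: time passes only in moves, steps and waits
```

```bash
sed -i 's/eyes.camera_params(n)/CP[n]/; s/^def proj/CP={n:eyes.camera_params(n) for n in("scene","top")}\ndef proj/' h.py
cat > box.py <<'E'
from h import *
from scipy.optimize import minimize
t=np.linspace(-.94,.94,60)
def samp(n,g,p,z,d):
    L,W=.1015+d,.0825+d
    q=np.r_[np.c_[t*L,t*0+W],np.c_[t*L,t*0-W],np.c_[t*0+L,t*W],np.c_[t*0-L,t*W]]
    ca,sa=np.cos(p[2]),np.sin(p[2])
    uv=proj(n,np.c_[p[0]+ca*q[:,0]-sa*q[:,1],p[1]+sa*q[:,0]+ca*q[:,1],q[:,0]*0+z]).astype(np.float32)
    return cv2.remap(g,uv[:,:1],uv[:,1:],cv2.INTER_CUBIC).reshape(4,-1)
def boxfit(I,zs=(.07,),c0=(.533,.206,.092)):
  G={n:cv2.cvtColor(I[n],cv2.COLOR_BGR2GRAY).astype(np.float32) for n in I}
  def sc(n,p,z):
    r=samp(n,G[n],p,z,-.0015);a=samp(n,G[n],p,z,-.008);b=samp(n,G[n],p,z,.005)
    return np.clip(2*r-a-b,-60,60).mean(1)
  for z in zs:
   for ns in(("scene",),("top",),("scene","top")):
    f=lambda p:-sum(sc(n,p,z).mean() for n in ns)
    s=min((minimize(f,c,method="Nelder-Mead",options=dict(initial_simplex=np.array([c,c+[.006,0,0],c+[0,.006,0],c+[0,0,.03]]))) for dx in(-.004,0,.004) for dy in(-.004,0,.004) for c in [np.array(c0)+[dx,dy,0]]),key=lambda r:r.fun)
    print(z,ns,np.round(s.x,4),round(s.fun,1),[np.round(sc(n,s.x,z)).tolist() for n in ns])
E
python3 - <<'E'
from box import *
boxfit({n:cv2.imread(f"pics/{n}0.png") for n in("scene","top")},(.065,.07,.075))
E
```

```text
0.065 ('scene',) [0.539  0.2144 0.0959] -59.9 [[60.0, 60.0, 60.0, 60.0]]
0.065 ('top',) [0.5333 0.2097 0.0956] -45.9 [[59.0, 14.0, 56.0, 54.0]]
0.065 ('scene', 'top') [0.5352 0.212  0.1001] -66.7 [[52.0, 56.0, 9.0, 42.0], [32.0, 7.0, 57.0, 12.0]]
0.07 ('scene',) [0.5338 0.2104 0.0889] -59.9 [[60.0, 60.0, 60.0, 60.0]]
0.07 ('top',) [0.5324 0.209  0.0971] -46.6 [[59.0, 13.0, 58.0, 56.0]]
0.07 ('scene', 'top') [0.5325 0.2091 0.0959] -106.2 [[60.0, 60.0, 59.0, 60.0], [59.0, 14.0, 58.0, 55.0]]
0.075 ('scene',) [0.5293 0.2059 0.1004] -59.9 [[60.0, 60.0, 60.0, 60.0]]
0.075 ('top',) [0.5313 0.2085 0.0961] -46.6 [[59.0, 13.0, 59.0, 56.0]]
0.075 ('scene', 'top') [0.5309 0.2079 0.0986] -103.8 [[56.0, 60.0, 58.0, 59.0], [59.0, 9.0, 58.0, 56.0]]
```

Measured poses (x, y, yaw):

| Object | x | y | yaw |
|---|---|---|---|
| Box | 0.533 | 0.209 | 0.095 |
| Long tub | 0.526 | -0.054 | -0.211 |
| Wide tub | 0.585 | -0.202 | 0.230 |
| Small tub | 0.524 | -0.335 | -0.248 |

- **Heights:** the lid plane and rim heights agree with the text.
- **Lid:** it stands at about 2.0 rad. I'll open it a little further first so the gripper's body clears it.

```bash
cat > to.py <<'E'
import sys,numpy as np
from scipy.spatial.transform import Rotation as Ro
from station import arm, eyes, order
s=arm.get_state();p=s["eef_pos"];r=Ro.from_euler("xyz",s["ee_rot"])
yaw0=s["ee_rot"][2]
for a in sys.argv[1:]:
    b=a.startswith("b");v=[float(k) for k in a.lstrip("b").split(",")]
    w=np.array(v[:3]);yaw=v[3]
    if b:
        c=(.5328,.2094,.095)
        w[:2]=[c[0]+np.cos(c[2])*v[0]-np.sin(c[2])*v[1],c[1]+np.sin(c[2])*v[0]+np.cos(c[2])*v[1]];yaw+=c[2]
    d=r.inv().apply(w-p);t=-(yaw-yaw0)
    print(a,np.round(w,4),"-> d",np.round(d,4),"turn",round(t,3),"rows",round(np.linalg.norm(d)/.0417,1),round(abs(t)/.125,1))
E
python3 to.py .278,.615,.30,-.425 b0,.1,.3,0 b0,.1,.17,0 b0,.168,.17,0
```

```text
.278,.615,.30,-.425 [0.278 0.615 0.3  ] -> d [-0.0002 -0.0002 -0.0743] turn 0.0 rows 1.8 0.0
b0,.1,.3,0 [0.5233 0.3089 0.3   ] -> d [ 0.3495  0.1775 -0.074 ] turn -0.52 rows 9.6 4.2
b0,.1,.17,0 [0.5233 0.3089 0.17  ] -> d [0.3494 0.1773 0.056 ] turn -0.52 rows 9.5 4.2
b0,.168,.17,0 [0.5169 0.3766 0.17  ] -> d [0.3157 0.1183 0.056 ] turn -0.52 rows 8.2 4.2
```

```bash
python3 nudge.py '[[0.0,0,0,-0.075,0],[0.0,0,0,-0.075,0],[0.0,0.349,0.177,-0.075,-0.52],[0.0,0.349,0.177,-0.075,-0.52],[0.0,0.349,0.177,-0.075,-0.52],[0.0,0.349,0.177,-0.075,-0.52],[0.0,0.349,0.177,-0.075,-0.52],[0.0,0.349,0.177,-0.075,-0.52],[0.0,0.349,0.177,-0.075,-0.52],[0.0,0.349,0.177,-0.075,-0.52],[0.0,0.349,0.177,-0.075,-0.52],[0.0,0.349,0.177,-0.075,-0.52],[0.0,0.349,0.177,-0.075,-0.52],[0.0,0.349,0.177,-0.075,-0.52]]' 10; python3 to.py b0,.1,.17,0 b0,.168,.17,0
```

```text
t: 1.27
eef_pos: [0.5237, 0.3087, 0.3011]
ee_rot: [3.141, 0.001, 0.093]
force: [-0.6, -0.3, -0.0]
width: 0.0022
gripper_force: 0.0
b0,.1,.17,0 [0.5233 0.3089 0.17  ] -> d [-0.0003 -0.0003  0.1311] turn -0.002 rows 3.1 0.0
b0,.168,.17,0 [0.5169 0.3766 0.17  ] -> d [-0.0004 -0.0683  0.131 ] turn -0.002 rows 3.5 0.0
```

```bash
python3 nudge.py '[[0,0,0,0.131,0],[0,0,0,0.131,0],[0,0,0,0.131,0],[0,0,0,0.131,0],[0,0,-0.01,0.131,0],[0,0,-0.02,0.131,0],[0,0,-0.03,0.131,0],[0,0,-0.04,0.131,0],[0,0,-0.05,0.131,0],[0,0,-0.06,0.131,0],[0,0,-0.068,0.131,0],[0,0,-0.068,0.131,0]]'; python3 nudge.py '[[0.035,0,0.04,0,0],[0.035,0,0.08,-0.05,0],[0.035,0,0.08,-0.05,0],[0.035,0,0.08,-0.05,0]]'; python3 to.py .526,-.054,.15,-.211 .526,-.054,.046,-.211
```

```text
t: 2.27
eef_pos: [0.5167, 0.3795, 0.1708]
ee_rot: [-3.141, -0.001, 0.096]
force: [0.1, -0.2, 0.2]
width: 0.0003
gripper_force: 0.0
t: 2.6
eef_pos: [0.5263, 0.2966, 0.2255]
ee_rot: [-3.138, -0.006, 0.094]
force: [0.8, 1.0, 0.9]
width: 0.0217
gripper_force: 0.0
.526,-.054,.15,-.211 [ 0.526 -0.054  0.15 ] -> d [-0.0336  0.3492  0.0741] turn 0.305 rows 8.6 2.4
.526,-.054,.046,-.211 [ 0.526 -0.054  0.046] -> d [-0.0342  0.3496  0.1781] turn 0.305 rows 9.4 2.4
```

```bash
python3 nudge.py '[[0.035,-0.034,0.349,0.07,0.305],[0.035,-0.034,0.349,0.07,0.305],[0.035,-0.034,0.349,0.07,0.305],[0.035,-0.034,0.349,0.07,0.305],[0.035,-0.034,0.349,0.07,0.305],[0.035,-0.034,0.349,0.07,0.305],[0.035,-0.034,0.349,0.07,0.305],[0.035,-0.034,0.349,0.07,0.305],[0.035,-0.034,0.349,0.07,0.305],[0.035,-0.034,0.349,0.07,0.305],[0.035,-0.034,0.349,0.07,0.305],[0.035,-0.034,0.349,0.07,0.305],[0.035,-0.034,0.349,0.07,0.305]]';python3 to.py .526,-.054,.046,-.211
python3 - <<'E'
from h import *
I={n:eyes.grab_frame(n)[:,:,::-1].copy() for n in("scene","top")}
for n in I: cv2.imwrite(f"pics/{n}1.png",I[n])
from box import boxfit
boxfit(I)
v=np.hstack([cv2.resize(I["scene"][90:240,130:310],(432,360),interpolation=2),cv2.resize(I["top"][140:240,130:230],(360,360),interpolation=2)]);cv2.imwrite("pics/c1.png",v)
E
```

```text
t: 3.68
eef_pos: [0.5241, -0.0519, 0.1508]
ee_rot: [-3.141, -0.001, -0.209]
force: [-0.1, 0.0, -0.1]
width: 0.035
gripper_force: 0.0
.526,-.054,.046,-.211 [ 0.526 -0.054  0.046] -> d [0.0023 0.0017 0.1048] turn 0.002 rows 2.5 0.0
0.07 ('scene',) [0.5346 0.2113 0.1022] -53.1 [[60.0, 42.0, 57.0, 53.0]]
0.07 ('top',) [0.5331 0.2086 0.1317] -13.2 [[43.0, 0.0, -4.0, 13.0]]
0.07 ('scene', 'top') [0.5337 0.2096 0.1136] -61.3 [[60.0, 32.0, 57.0, 51.0], [37.0, 1.0, -7.0, 14.0]]
```

View pics/c1.png

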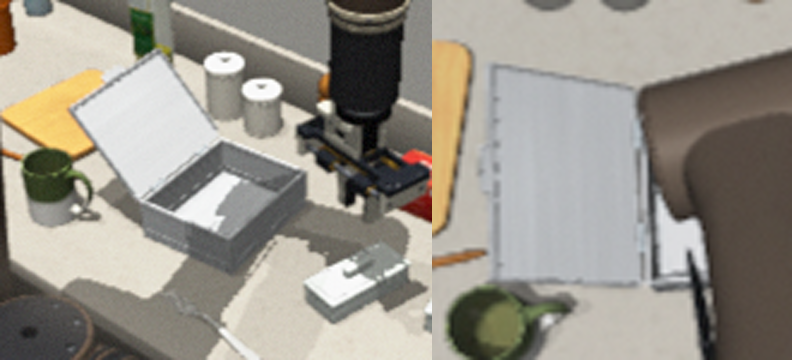

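The lid now leans far back, with its edge at crop (72,108)–(160,55), and the box hasn't moved. Gripping the long tub.

```bash
python3 nudge.py '[[0.035,0.002,0.002,0.04,0],[0.035,0.002,0.002,0.08,0],[0.035,0.002,0.002,0.105,0],[0.035,0.002,0.002,0.105,0],[0.035,0.002,0.002,0.105,0],[0.0,0.002,0.002,0.105,0],[0.0,0.002,0.002,0.105,0],[0.0,0.002,0.002,0.105,0],[0.0,0.002,0.002,0.105,0]]' 30;python3 to.py .526,-.054,.046,-.211
```

```text
t: 4.53
eef_pos: [0.5256, -0.0547, 0.046]
ee_rot: [-3.141, -0.001, -0.21]
force: [-0.0, 0.8, -2.0]
width: 0.0134
gripper_force: 6.9
.526,-.054,.046,-.211 [ 0.526 -0.054  0.046] -> d [ 0.0002 -0.0008 -0.    ] turn 0.001 rows 0.0 0.0
```

```bash
python3 to.py b-.0615,0,.16,-1.5708
```

```text
b-.0615,0,.16,-1.5708 [0.4716 0.2036 0.16  ] -> d [-0.1065 -0.2414 -0.114 ] turn 1.266 rows 6.9 10.1
```

```bash
python3 nudge.py '[[0,0,0,-0.02,0],[0,0,0,-0.05,0],[0,0,0,-0.08,0],[0,0,0,-0.114,0],[0,-0.012,-0.027,-0.114,0.12],[0,-0.024,-0.054,-0.114,0.24],[0,-0.036,-0.08,-0.114,0.36],[0,-0.047,-0.107,-0.114,0.48],[0,-0.059,-0.134,-0.114,0.6],[0,-0.071,-0.16,-0.114,0.72],[0,-0.083,-0.187,-0.114,0.84],[0,-0.095,-0.214,-0.114,0.96],[0,-0.107,-0.241,-0.114,1.08],[0,-0.107,-0.241,-0.114,1.2],[0,-0.107,-0.241,-0.114,1.266],[0,-0.107,-0.241,-0.114,1.266],[0,-0.107,-0.241,-0.114,1.266]]'; python3 to.py b-.0615,0,.052,-1.5708;  python3 - <<'E'
from h import *
I={n:eyes.grab_frame(n)[:,:,::-1].copy() for n in("scene","top")}
for n in I: cv2.imwrite(f"pics/{n}2.png",I[n])
E
```

```text
t: 5.95
eef_pos: [0.4704, 0.2028, 0.1594]
ee_rot: [3.141, -0.0, -1.473]
force: [0.0, -1.0, -2.0]
width: 0.0136
gripper_force: 30.0
b-.0615,0,.052,-1.5708 [0.4716 0.2036 0.052 ] -> d [-0.0007 -0.0013  0.1074] turn 0.002 rows 2.6 0.0
```

```bash
python3 nudge.py '[[0,-0.001,-0.001,0.03,0],[0,-0.001,-0.001,0.05,0],[0,-0.001,-0.001,0.065,0],[0,-0.001,-0.001,0.08,0],[0,-0.001,-0.001,0.09,0],[0,-0.001,-0.001,0.1,0],[0,-0.001,-0.001,0.105,0],[0,-0.001,-0.001,0.107,0],[0,-0.001,-0.001,0.107,0]]'; python3 to.py b-.0615,0,.050,-1.5708
```

```text
t: 6.8
eef_pos: [0.4718, 0.204, 0.0525]
ee_rot: [3.141, -0.0, -1.476]
force: [-0.3, -0.5, -2.1]
width: 0.0136
gripper_force: 30.0
b-.0615,0,.050,-1.5708 [0.4716 0.2036 0.05  ] -> d [0.0004 0.0002 0.0025] turn 0.0 rows 0.1 0.0
```

```bash
python3 nudge.py '[[0,0,0,0.0015,0],[0,0,0,0.0025,0],[0,0,0,0.003,0],[0,0,0,0.003,0]]'; python3 nudge.py '[[0.026,0,0,0,0],[0.026,0,0,0,0],[0.026,0,0,-0.02,0],[0.026,0,0,-0.06,0],[0.026,0,0,-0.1,0],[0.026,0,0,-0.1,0]]'; python3 to.py .585,-.202,.15,.23
```

```text
t: 7.13
eef_pos: [0.4719, 0.2042, 0.0499]
ee_rot: [-3.141, 0.0, -1.476]
force: [-0.6, -0.1, -0.7]
width: 0.0137
gripper_force: 30.0
t: 7.63
eef_pos: [0.4755, 0.2065, 0.1575]
ee_rot: [-3.131, 0.005, -1.474]
force: [0.9, 2.0, 1.0]
width: 0.0262
gripper_force: 0.0
.585,-.202,.15,.23 [ 0.585 -0.202  0.15 ] -> d [ 0.4172 -0.0694  0.006 ] turn -1.704 rows 10.1 13.6
```

```bash
python3 nudge.py '[[0.035,0.03,-0.005,0,-0.12],[0.035,0.06,-0.01,0,-0.24],[0.035,0.09,-0.015,0,-0.36],[0.035,0.12,-0.02,0,-0.48],[0.035,0.15,-0.025,0,-0.6],[0.035,0.18,-0.03,0,-0.72],[0.035,0.21,-0.035,0,-0.84],[0.035,0.24,-0.04,0,-0.96],[0.035,0.27,-0.045,0,-1.08],[0.035,0.3,-0.05,0,-1.2],[0.035,0.33,-0.055,0,-1.32],[0.035,0.36,-0.06,0,-1.44],[0.035,0.39,-0.065,0,-1.56],[0.035,0.417,-0.07,0,-1.7],[0.035,0.417,-0.07,0,-1.704],[0.035,0.417,-0.07,0,-1.704],[0.035,0.417,-0.07,0,-1.704]]'; python3 to.py .585,-.202,.046,.23;  python3 - <<'E'
from fit import *
I={n:eyes.grab_frame(n)[:,:,::-1].copy() for n in("scene","top")}
for n in I: cv2.imwrite(f"pics/{n}3.png",I[n])
print([fit(n,I[n],.046,(.4716,.2036),SZ["long"][::-1])[0] for n in I])
from box import boxfit
boxfit(I)
v=np.hstack([cv2.resize(I["scene"][90:240,130:310],(432,360),interpolation=2),cv2.resize(I["top"][140:240,130:230],(360,360),interpolation=2)]);cv2.imwrite("pics/c3.png",v)
E
```

```text
t: 9.05
eef_pos: [0.5807, -0.2045, 0.1495]
ee_rot: [-3.141, 0.0, 0.226]
force: [-1.2, 0.2, 0.1]
width: 0.0348
gripper_force: 0.0
.585,-.202,.046,.23 [ 0.585 -0.202  0.046] -> d [ 0.0047 -0.0015  0.1035] turn -0.004 rows 2.5 0.0
[array([0.48531951, 0.21153308, 0.10625771]), array([0.46716873, 0.20211956, 0.08962546])]
0.07 ('scene',) [0.5335 0.2106 0.0913] -60.0 [[60.0, 60.0, 60.0, 60.0]]
0.07 ('top',) [0.5322 0.2087 0.1008] -43.7 [[54.0, 21.0, 59.0, 41.0]]
0.07 ('scene', 'top') [0.5323 0.2087 0.1004] -103.4 [[60.0, 60.0, 59.0, 60.0], [54.0, 21.0, 59.0, 41.0]]
```

View pics/c3.png

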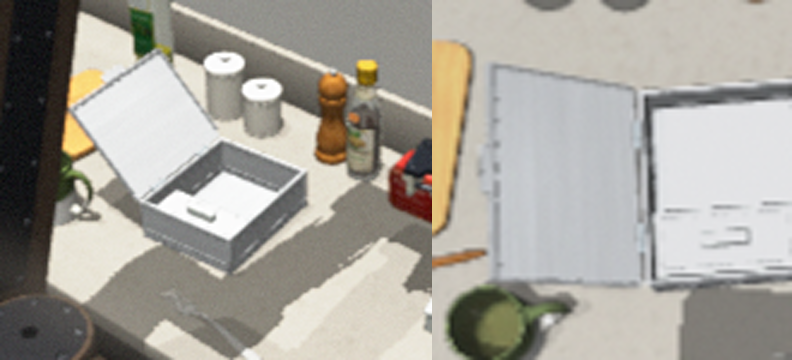

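The long tub lies flat at the near end of the box (bar at crop (725,237)) and the box hasn't moved. Next, the wide tub.

```bash
python3 nudge.py '[[0.035,0.005,-0.002,0.04,0],[0.035,0.005,-0.002,0.08,0],[0.035,0.005,-0.002,0.1035,0],[0.035,0.005,-0.002,0.1035,0],[0.035,0.005,-0.002,0.1035,0],[0.0,0.005,-0.002,0.1035,0],[0.0,0.005,-0.002,0.1035,0],[0.0,0.005,-0.002,0.1035,0],[0.0,0.005,-0.002,0.1035,0]]' 30; python3 to.py .585,-.202,.046,.23 b.0355,.03,.16,0 b.0355,.036,.16,0
```

```text
t: 9.9
eef_pos: [0.5855, -0.2012, 0.0466]
ee_rot: [3.141, -0.001, 0.228]
force: [-1.1, 1.6, -1.2]
width: 0.0141
gripper_force: 6.6
.585,-.202,.046,.23 [ 0.585 -0.202  0.046] -> d [-0.0007  0.0007  0.0006] turn -0.002 rows 0.0 0.0
b.0355,.03,.16,0 [0.5653 0.2426 0.16  ] -> d [ 0.0808 -0.4369 -0.1134] turn 0.133 rows 11.0 1.1
b.0355,.036,.16,0 [0.5647 0.2486 0.16  ] -> d [ 0.0816 -0.4428 -0.1134] turn 0.133 rows 11.1 1.1
```

```bash
python3 nudge.py '[[0,0,0,-0.02,0],[0,0,0,-0.05,0],[0,0,0,-0.08,0],[0,0,0,-0.113,0],[0,0.007,-0.036,-0.113,0.013],[0,0.013,-0.073,-0.113,0.027],[0,0.02,-0.11,-0.113,0.04],[0,0.027,-0.147,-0.113,0.053],[0,0.033,-0.183,-0.113,0.067],[0,0.04,-0.22,-0.113,0.08],[0,0.047,-0.257,-0.113,0.09],[0,0.054,-0.293,-0.113,0.1],[0,0.061,-0.33,-0.113,0.11],[0,0.068,-0.367,-0.113,0.12],[0,0.074,-0.404,-0.113,0.13],[0,0.081,-0.441,-0.113,0.133],[0,0.081,-0.441,-0.113,0.133],[0,0.081,-0.441,-0.113,0.133],[0,0.081,-0.441,-0.113,0.133]]'; python3 to.py b.036,.034,.052,0
```

```text
t: 11.48
eef_pos: [0.5639, 0.2464, 0.1586]
ee_rot: [3.141, 0.001, 0.096]
force: [-0.2, 0.3, -2.6]
width: 0.0137
gripper_force: 30.0
b.036,.034,.052,0 [0.5654 0.2467 0.052 ] -> d [ 1.700e-03 -1.000e-04  1.066e-01] turn 0.001 rows 2.6 0.0
```

```bash
python3 nudge.py '[[0,0.001,0,0.03,0],[0,0.001,0,0.05,0],[0,0.001,0,0.065,0],[0,0.001,0,0.08,0],[0,0.001,0,0.09,0],[0,0.001,0,0.097,0],[0,0.001,0,0.103,0],[0,0.001,0,0.106,0],[0,0.001,0,0.106,0]]'; python3 to.py b.036,.034,.050,0
```

```text
t: 12.23
eef_pos: [0.5655, 0.2463, 0.0528]
ee_rot: [3.141, 0.0, 0.095]
force: [0.3, 0.0, -1.1]
width: 0.0137
gripper_force: 30.0
b.036,.034,.050,0 [0.5654 0.2467 0.05  ] -> d [-0.     -0.0004  0.0028] turn -0.0 rows 0.1 0.0
```

```bash
python3 nudge.py '[[0,0,0,0.0015,0],[0,0,0,0.0025,0],[0,0,0,0.003,0],[0,0,0,0.003,0]]'; python3 nudge.py '[[0.026,0,0,0,0],[0.026,0,0,0,0],[0.026,0,0,-0.02,0],[0.026,0,0,-0.06,0],[0.026,0,0,-0.1,0],[0.026,0,0,-0.1,0]]'; python3 to.py .524,-.335,.15,-.248
```

```text
t: 12.57
eef_pos: [0.5657, 0.2468, 0.0505]
ee_rot: [-3.141, -0.001, 0.095]
force: [-0.1, -0.1, -1.3]
width: 0.0137
gripper_force: 30.0
t: 13.07
eef_pos: [0.5696, 0.2488, 0.159]
ee_rot: [-3.137, -0.012, 0.097]
force: [1.5, 2.2, 0.7]
width: 0.0263
gripper_force: 0.0
.524,-.335,.15,-.248 [ 0.524 -0.335  0.15 ] -> d [-0.102   0.5767  0.005 ] turn 0.345 rows 14.0 2.8
```

```bash
python3 nudge.py '[[0.035,-0.007,0.041,0,0.1],[0.035,-0.014,0.082,0,0.2],[0.035,-0.021,0.122,0,0.3],[0.035,-0.028,0.163,0,0.345],[0.035,-0.036,0.204,0,0.345],[0.035,-0.043,0.245,0,0.345],[0.035,-0.05,0.286,0,0.345],[0.035,-0.057,0.326,0,0.345],[0.035,-0.064,0.367,0,0.345],[0.035,-0.072,0.408,0,0.345],[0.035,-0.079,0.449,0,0.345],[0.035,-0.086,0.49,0,0.345],[0.035,-0.093,0.53,0,0.345],[0.035,-0.102,0.577,0,0.345],[0.035,-0.102,0.577,0,0.345],[0.035,-0.102,0.577,0,0.345],[0.035,-0.102,0.577,0,0.345],[0.035,-0.102,0.577,0,0.345],[0.035,-0.102,0.577,0,0.345]]'; python3 to.py .524,-.335,.046,-.248;  python3 - <<'E'
from fit import *
I={n:eyes.grab_frame(n)[:,:,::-1].copy() for n in("scene","top")}
for n in I: cv2.imwrite(f"pics/{n}4.png",I[n])
from box import boxfit
boxfit(I)
v=np.hstack([cv2.resize(I["scene"][130:210,170:280],(412,300),interpolation=2),cv2.resize(I["top"][150:230,150:250],(375,300),interpolation=2)]);cv2.imwrite("pics/c4.png",v)
E
```

```text
t: 14.65
eef_pos: [0.5191, -0.3364, 0.1503]
ee_rot: [-3.142, -0.0, -0.248]
force: [-0.2, 0.2, -0.4]
width: 0.0349
gripper_force: 0.0
.524,-.335,.046,-.248 [ 0.524 -0.335  0.046] -> d [ 0.0043 -0.0025  0.1043] turn -0.0 rows 2.5 0.0
0.07 ('scene',) [0.534  0.2095 0.1096] -60.0 [[60.0, 60.0, 60.0, 60.0]]
0.07 ('top',) [0.5322 0.2088 0.1003] -41.2 [[52.0, 22.0, 59.0, 32.0]]
0.07 ('scene', 'top') [0.5329 0.2087 0.1045] -99.3 [[60.0, 60.0, 60.0, 56.0], [52.0, 22.0, 60.0, 28.0]]
```

View pics/c4.png

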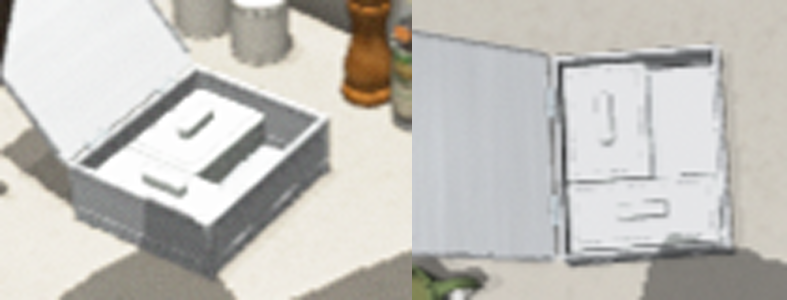

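Both tubs sit well: the wide one is by the hinge at crop (605,122) and the long one at (645,210). The free slot is at (685,120). Next, the small tub.

```bash
python3 nudge.py '[[0.035,0.005,-0.003,0.04,0],[0.035,0.005,-0.003,0.08,0],[0.035,0.005,-0.003,0.104,0],[0.035,0.005,-0.003,0.104,0],[0.035,0.005,-0.003,0.104,0],[0.0,0.005,-0.003,0.104,0],[0.0,0.005,-0.003,0.104,0],[0.0,0.005,-0.003,0.104,0],[0.0,0.005,-0.003,0.104,0]]' 30; python3 to.py .524,-.335,.046,-.248 b.036,-.044,.16,0
```

```text
t: 15.5
eef_pos: [0.5246, -0.3357, 0.0465]
ee_rot: [-3.142, -0.001, -0.25]
force: [0.0, -0.2, -0.9]
width: 0.0139
gripper_force: 7.2
.524,-.335,.046,-.248 [ 0.524 -0.335  0.046] -> d [-0.0008 -0.0005  0.0005] turn -0.002 rows 0.0 0.0
b.036,-.044,.16,0 [0.5728 0.169  0.16  ] -> d [-0.0779 -0.501  -0.1135] turn -0.345 rows 12.5 2.8
```

```bash
python3 nudge.py '[[0,0,0,-0.02,0],[0,0,0,-0.05,0],[0,0,0,-0.08,0],[0,0,0,-0.113,0],[0,-0.006,-0.038,-0.113,-0.03],[0,-0.012,-0.077,-0.113,-0.06],[0,-0.018,-0.116,-0.113,-0.09],[0,-0.024,-0.154,-0.113,-0.12],[0,-0.03,-0.193,-0.113,-0.15],[0,-0.036,-0.231,-0.113,-0.18],[0,-0.042,-0.27,-0.113,-0.21],[0,-0.048,-0.308,-0.113,-0.24],[0,-0.054,-0.347,-0.113,-0.27],[0,-0.06,-0.385,-0.113,-0.3],[0,-0.066,-0.424,-0.113,-0.33],[0,-0.072,-0.462,-0.113,-0.345],[0,-0.078,-0.501,-0.113,-0.345],[0,-0.078,-0.501,-0.113,-0.345],[0,-0.078,-0.501,-0.113,-0.345],[0,-0.078,-0.501,-0.113,-0.345]]'; python3 to.py b.036,-.044,.052,0
```

```text
t: 17.17
eef_pos: [0.5721, 0.169, 0.1588]
ee_rot: [3.141, 0.001, 0.096]
force: [0.3, 0.1, -1.5]
width: 0.0139
gripper_force: 30.0
b.036,-.044,.052,0 [0.5728 0.169  0.052 ] -> d [ 0.0008 -0.      0.1068] turn 0.001 rows 2.6 0.0
```

```bash
python3 nudge.py '[[0,0.001,0,0.03,0],[0,0.001,0,0.045,0],[0,0.001,0,0.055,0],[0,0.001,0,0.065,0],[0,0.001,0,0.073,0],[0,0.001,0,0.08,0],[0,0.001,0,0.085,0]]';  python3 to.py b.036,-.044,.050,0
```

```text
t: 17.75
eef_pos: [0.5738, 0.1687, 0.0737]
ee_rot: [-3.142, -0.0, 0.095]
force: [0.3, 0.1, -0.9]
width: 0.014
gripper_force: 30.0
b.036,-.044,.050,0 [0.5728 0.169  0.05  ] -> d [-0.0009 -0.0004  0.0237] turn -0.0 rows 0.6 0.0
```

```bash
python3 nudge.py '[[0,0,0,0.007,0],[0,0,0,0.013,0],[0,0,0,0.018,0],[0,0,0,0.022,0],[0,0,0,0.024,0],[0,0,0,0.024,0],[0,0,0,0.024,0]]';  python3 to.py b.036,-.044,.050,0
```

```text
t: 18.33
eef_pos: [0.5736, 0.1691, 0.0503]
ee_rot: [-3.141, -0.0, 0.095]
force: [-2.3, 0.2, 1.8]
width: 0.0137
gripper_force: 30.0
b.036,-.044,.050,0 [0.5728 0.169  0.05  ] -> d [-0.0008  0.      0.0003] turn 0.0 rows 0.0 0.0
```

```bash
python3 nudge.py '[[0.026,0,0,0,0],[0.026,0,0,0,0],[0.026,0,0,-0.02,0],[0.0,0,0.0,-0.06,0],[0.0,0,0,-0.1,0],[0.0,0.0,0.04,-0.14,0],[0.0,0,0.08,-0.18,0],[0.0,0,0.12,-0.22,0],[0,0,0.16,-0.25,0],[0,0,0.2,-0.26,0],[0,0,0.2,-0.26,0],[0,0,0.2,-0.26,0]]'
python3 - <<'E'
from h import *
I={n:eyes.grab_frame(n)[:,:,::-1].copy() for n in("scene","top")}
for n in I: cv2.imwrite(f"pics/{n}5.png",I[n])
from box import boxfit
boxfit(I)
v=np.hstack([cv2.resize(I["scene"][90:240,130:310],(432,360),interpolation=2),cv2.resize(I["top"][140:240,130:230],(360,360),interpolation=2)]);cv2.imwrite("pics/c5.png",v)
E
python3 to.py b0,.30,.33,0
```

```text
t: 19.33
eef_pos: [0.594, -0.0344, 0.3146]
ee_rot: [3.14, -0.006, 0.093]
force: [0.8, 0.4, 0.4]
width: 0.0003
gripper_force: 0.0
0.07 ('scene',) [0.5349 0.2111 0.0929] -53.2 [[60.0, 54.0, 47.0, 53.0]]
0.07 ('top',) [0.5306 0.2186 0.1012] -11.8 [[36.0, 2.0, 4.0, 5.0]]
0.07 ('scene', 'top') [0.5347 0.2099 0.102 ] -58.3 [[60.0, 48.0, 46.0, 53.0], [27.0, 1.0, 1.0, -3.0]]
b0,.30,.33,0 [0.5043 0.508  0.33  ] -> d [-0.0388 -0.5459 -0.0184] turn -0.003 rows 13.1 0.0
```

View pics/c5.png

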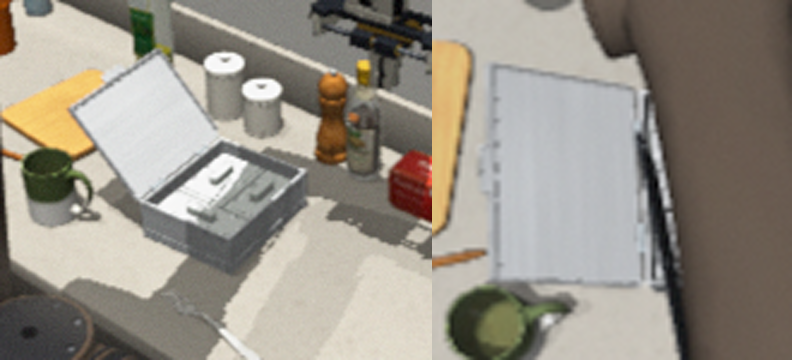

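All three tubs are in the box, with their bars visible at crop (222,173), (262,190) and (203,213), and nothing else was disturbed. Now I'll close the lid from behind, with the closing axis along the box's x.

```bash
python3 to.py b0,.265,.32,-1.5708 b0,.265,.16,-1.5708
```

```text
b0,.265,.32,-1.5708 [0.5077 0.4732 0.32  ] -> d [-0.0387 -0.5109 -0.0084] turn 1.568 rows 12.3 12.5
b0,.265,.16,-1.5708 [0.5077 0.4732 0.16  ] -> d [-0.0392 -0.5109  0.1516] turn 1.568 rows 12.8 12.5
```

```bash
python3 nudge.py '[[0,-0.003,-0.039,-0.01,0.12],[0,-0.006,-0.079,-0.01,0.24],[0,-0.009,-0.118,-0.01,0.36],[0,-0.012,-0.157,-0.01,0.48],[0,-0.015,-0.196,-0.01,0.6],[0,-0.018,-0.236,-0.01,0.72],[0,-0.021,-0.275,-0.01,0.84],[0,-0.024,-0.314,-0.01,0.96],[0,-0.027,-0.354,-0.01,1.08],[0,-0.03,-0.393,-0.01,1.2],[0,-0.033,-0.432,-0.01,1.32],[0,-0.036,-0.471,-0.01,1.44],[0,-0.039,-0.511,-0.01,1.568],[0,-0.039,-0.511,-0.01,1.568],[0,-0.039,-0.511,-0.01,1.568],[0,-0.039,-0.511,-0.01,1.568]]'; python3 to.py b0,.265,.16,-1.5708
```

```text
t: 20.77
eef_pos: [0.5042, 0.4756, 0.3186]
ee_rot: [3.14, -0.002, -1.47]
force: [-0.7, -0.4, 0.1]
width: 0.0004
gripper_force: 0.0
b0,.265,.16,-1.5708 [0.5077 0.4732 0.16  ] -> d [ 0.0025 -0.0035  0.1586] turn 0.006 rows 3.8 0.0
```

```bash
sleep 1; python3 nudge.py '[[0,0,0,0.04,0],[0,0,0,0.08,0],[0,0,0,0.12,0],[0,0,0,0.16,0],[0,0,0,0.16,0],[0,0,0,0.16,0]]'; python3 to.py b0,.205,.18,-1.5708 b0,.172,.195,-1.5708 b0,.137,.205,-1.5708 b0,.095,.21,-1.5708
```

```text
t: 21.27
eef_pos: [0.505, 0.473, 0.159]
ee_rot: [3.139, -0.004, -1.473]
force: [0.3, 0.8, 1.2]
width: 0.0002
gripper_force: 0.0
b0,.205,.18,-1.5708 [0.5134 0.4135 0.18  ] -> d [ 0.0602 -0.0025 -0.0208] turn 0.003 rows 1.5 0.0
b0,.172,.195,-1.5708 [0.5165 0.3806 0.195 ] -> d [ 0.0932 -0.0023 -0.0357] turn 0.003 rows 2.4 0.0
b0,.137,.205,-1.5708 [0.5198 0.3458 0.205 ] -> d [ 0.1283 -0.0022 -0.0456] turn 0.003 rows 3.3 0.0
b0,.095,.21,-1.5708 [0.5238 0.304  0.21  ] -> d [ 0.1703 -0.0021 -0.0504] turn 0.003 rows 4.3 0.0
```

```bash
python3 nudge.py '[[0,0.02,-0.002,-0.007,0],[0,0.04,-0.002,-0.014,0],[0,0.06,-0.002,-0.021,0],[0,0.075,-0.002,-0.028,0],[0,0.093,-0.002,-0.036,0],[0,0.11,-0.002,-0.041,0],[0,0.128,-0.002,-0.046,0],[0,0.142,-0.002,-0.048,0],[0,0.156,-0.002,-0.049,0],[0,0.17,-0.002,-0.05,0],[0,0.17,-0.002,-0.05,0]]'
python3 - <<'E'
from h import *
I={n:eyes.grab_frame(n)[:,:,::-1].copy() for n in("scene","top")}
for n in I: cv2.imwrite(f"pics/{n}6.png",I[n])
v=np.hstack([cv2.resize(I["scene"][60:240,100:310],(420,360),interpolation=2),cv2.resize(I["top"][140:240,130:230],(360,360),interpolation=2)]);cv2.imwrite("pics/c6.png",v)
E
python3 to.py b0,.061,.216,-1.5708 b0,.02,.199,-1.5708 b0,-.015,.172,-1.5708 b0,-.04,.134,-1.5708 b0,-.05,.106,-1.5708 b0,-.054,.076,-1.5708
```

```text
t: 22.18
eef_pos: [0.5236, 0.3029, 0.2097]
ee_rot: [3.14, -0.001, -1.474]
force: [-0.7, 0.1, 0.0]
width: 0.0005
gripper_force: 0.0
b0,.061,.216,-1.5708 [0.527  0.2701 0.216 ] -> d [ 0.0348  0.0001 -0.0065] turn 0.002 rows 0.8 0.0
b0,.02,.199,-1.5708 [0.5309 0.2293 0.199 ] -> d [0.0758 0.0002 0.0106] turn 0.002 rows 1.8 0.0
b0,-.015,.172,-1.5708 [0.5342 0.1945 0.172 ] -> d [0.1108 0.0002 0.0376] turn 0.002 rows 2.8 0.0
b0,-.04,.134,-1.5708 [0.5366 0.1696 0.134 ] -> d [0.1357 0.0002 0.0756] turn 0.002 rows 3.7 0.0
b0,-.05,.106,-1.5708 [0.5375 0.1596 0.106 ] -> d [0.1457 0.0002 0.1036] turn 0.002 rows 4.3 0.0
b0,-.054,.076,-1.5708 [0.5379 0.1556 0.076 ] -> d [0.1497 0.0002 0.1336] turn 0.002 rows 4.8 0.0
```

View pics/c6.png

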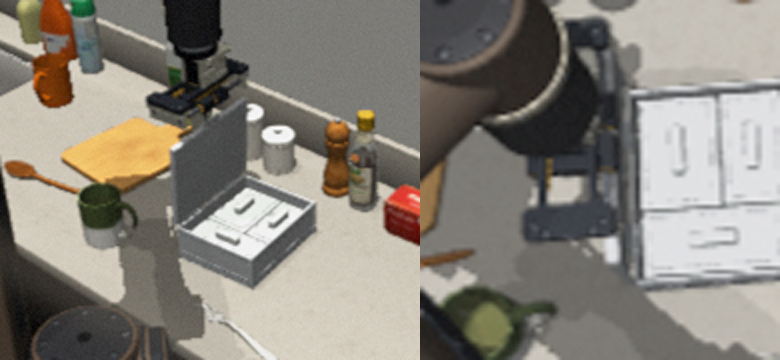

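The lid stands upright (edge at crop (172,150)–(243,105)) with the fingers behind it, and all three tubs sit flat. I'll continue along the arc to shut.

```bash
python3 nudge.py '[[0,0.012,0,-0.003,0],[0,0.024,0,-0.005,0],[0,0.035,0,-0.006,0],[0,0.05,0,-0.002,0],[0,0.063,0,0.004,0],[0,0.076,0,0.011,0],[0,0.088,0,0.018,0],[0,0.1,0,0.028,0],[0,0.111,0,0.038,0],[0,0.12,0,0.05,0],[0,0.128,0,0.062,0],[0,0.136,0,0.076,0],[0,0.141,0,0.09,0],[0,0.146,0,0.104,0],[0,0.148,0,0.114,0],[0,0.149,0,0.124,0],[0,0.15,0,0.13,0],[0,0.15,0,0.1335,0],[0,0.15,0,0.1345,0],[0,0.15,0,0.135,0]]'
```

```text
t: 23.95
eef_pos: [0.5382, 0.1561, 0.0761]
ee_rot: [3.141, -0.001, -1.472]
force: [-5.9, -4.6, 15.0]
width: 0.0006
gripper_force: 7.4
```

```bash
python3 nudge.py '[[0,0,0,-0.03,0],[0,0,0,-0.07,0],[0,0,0,-0.11,0],[0,-0.04,0,-0.15,0],[0,-0.08,0,-0.19,0],[0,-0.12,0,-0.21,0],[0,-0.16,0,-0.21,0],[0,-0.2,0,-0.21,0],[0,-0.24,0,-0.21,0],[0,-0.28,0,-0.21,0],[0,-0.28,0,-0.21,0],[0,-0.28,0,-0.21,0]]'
python3 - <<'E'
from h import *
I={n:eyes.grab_frame(n)[:,:,::-1].copy() for n in("scene","top")}
for n in I: cv2.imwrite(f"pics/{n}7.png",I[n])
v=np.hstack([cv2.resize(I["scene"][120:220,140:280],(420,300),interpolation=2),cv2.resize(I["top"][140:240,140:260],(360,300),interpolation=2)]);cv2.imwrite("pics/c7.png",v)
E
```

```text
t: 24.95
eef_pos: [0.51, 0.44, 0.2839]
ee_rot: [3.141, -0.0, -1.469]
force: [-0.0, -0.3, 0.3]
width: 0.0002
gripper_force: 0.0
```

View pics/c7.png

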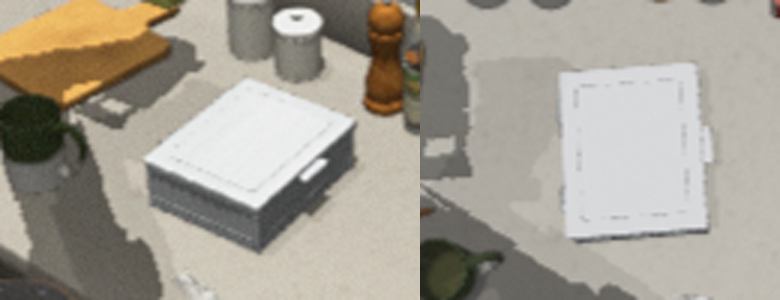

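The lid looks shut and level (lip at crop (314,170) and (708,145)). I'll check the edge height, then hand in.

Run:
```python
from fit import *
I={n:cv2.imread(f"pics/{n}7.png") for n in("scene","top")}
print("lip",tri([("scene",(244.2,176.3)),("top",(235.7,187.8))]))
s=lambda u,v:(u/3-.33+140,v/3-.33+120); t=lambda u,v:((u-420)/3-.33+140,v/3-.33+140)
for a,b in(((262,209),(708,229)),((355,122),(696,64)),((148,160),(569,236)),((248,79),(560,72))): print(np.round(tri([("scene",s(*a)),("top",t(*b))]),3))
```

```text
lip [0.54037337 0.11389202 0.0687867 ]
[0.436 0.108 0.076]
[0.642 0.132 0.075]
[0.423 0.279 0.073]
[0.629 0.302 0.073]
```

The free-edge corners measure 0.076 and 0.075 m, which matches the 0.076 m expected when shut, so the lid is closed.

```bash
python3 -c "
from station import arm, eyes, order
print(order.job_done())"
```

```text
the job is handed in; nothing more can be done
None
```

All three tubs are flat in the lunch box with the lid shut, no bystanders were touched, and the job was handed in at about 25 s; the hand-in returned no verdict.

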